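Start and run home the wing nut of a goldsmith's clamp

ROBOT

A 6-joint arm with a two-finger parallel gripper is mounted at the origin on the work surface. World frame = base frame: x ahead of the robot, y to its left, z up, the work surface at z = 0. Lengths are in mm, angles in degrees, forces in N, time in s.
With the tool pointing down it reaches from about 300 to 850 mm from the base axis. Payload 4.2 kg.
Tool frame: the origin (TCP) lies between the finger pads; the fingertips stand ahead of it and the grasp point (between the pads) lies 3 mm ahead of it (nose_length is the z of the fingertips in the tool frame, in mm); z points along the fingers, y is the line along which they close (so a half turn about z gives the same grasp; the last joint's range is limited). The gripper opens to 91 mm and grips with 3 to 60 N. Pads are 32 mm wide; open, the fingers measure 118 mm over their backs; the gripper's body (76 mm by 178 mm) begins 60 mm behind the grasp point.
Start: joints at [-66.005, 18.312, 89.639, -0, 72.044, -1.146], TCP at [244.295, -520.539, 235.976] pointing down, gripper open.
Joint ranges: [-177.97, 177.97], [-48.28, 115.42], [12.27, 149.76], [-77.06, 257.06], [2.81, 150.46], [-146.56, 146.56]. Speed limits (degrees/s): [147.25, 147.25, 180, 180, 180, 180].

INTERFACE

Orientations are given as [roll, pitch, yaw] about the fixed x, y, z axes, in that order (R = Rz(yaw) Ry(pitch) Rx(roll)).
In Python, from workcell import state, grab_frame, camera_params, job_done, nose_length gives the robot as it stands.
- The arm moves only by the tool step_arm, never from a script. Its argument "plan" is a list that holds one entry, the list of rows, each a list of 5 numbers: the shift along the tool's x, y, z in cm, then the turn about the tool's z in rad, then the opening, from 0 (shut) to 1 (fully open). In form: [[[x, y, z, turn, gripper], ...]]. A call has 1 to 20 rows; each row is the pose to reach, as a shift and turn from the pose commanded when the call began, along the tool's axes at that moment; what a row does not reach only later rows make up. A row lasts 1/8 s, in which the tool goes at most 62.5 mm and 10.7 degrees, less where a joint would pass 70% of its speed; a pose out of reach is approached as far as the arm can. A call with a gripper value outside its range is refused whole. The fingers move at their own pace and stop on an object; "newtons" is the grip in N (left out, the last holds). Time passes only in rows, so rows that repeat a pose let the fingers close. It gives the time, the measured TCP pose, the force, the opening and the grip force at its end, in the units of the state.
- state(): the state, without advancing time (a new reading comes with each control period).
- grab_frame(name): name is "scene" or "top" or "wrist"; returns the picture (420x560x3 uint8, blue, green, red); there is no depth.
- camera_params(name): a dict with "camera_matrix" (3x3 intrinsics, pixels), "R" (3x3) and "t" (3): a world point X has camera coordinates R X + t; the wrist camera has in their place "mount" (4x4, takes a point from camera to tool coordinates, whose origin is the TCP and whose axes are the flange's). Camera axes: x right, y down, z forward; pixel columns grow to the right and rows downward; lengths in mm; the calibration is good to about 2 mm. The wrist camera is an equidistant fisheye: a pixel r from the principal point sees the ray r / f radians off the axis. A picture is of the moment at which its call begins: read the wrist's pose just before it. camera_params takes no time and is no camera call.
- job_done(): hands the job in; it is judged then, once.
The state is a dict: "time_s": time; "qpos": joint angles; "qvel": joint speeds; "effort": joint torques, N m; "ee_pos": TCP position; "ee_rot": TCP orientation; "force": force on the tool from outside, world axes, zero at the start; "torque": the same for the moment, N m; "gripper_width": finger opening in mm; "gripper_force": force on a finger pad.
Only numpy, scipy, OpenCV 4.12 (cv2) and the standard library are available. Lean on these libraries where they do the work, as an engineer would, in place of code of your own. Each camera call takes 0.05 s, during which the arm holds its last target. There are 200 camera calls.

TASK

Set the blue wing nut on the clamp's threaded post and turn it gently backward (anticlockwise from above) until you feel it drop off the thread ends. Then run it on forward (clockwise) until the brass plate is fully pressed down and stays down when you let go. Never force the nut, and leave the other things on the bench alone.

Things in the scene. Friction and masses are not known exactly. Their poses are not given: they have to be found in the camera images.
- nut_grip (a point): centre of the blue wing bar on top of the loose nut (about 120 g, standing on the bench at first). Bar: 56 mm long (x), 14 mm thick (y), 32 mm high; hub below it: round, black, 52 mm across, 49 mm tall. The point is on the nut's axis, 65 mm above its underside, 16 mm above the hub's top, 16 mm below the bar's top. z up
- nut_mouth (a point): centre of the nut's open underside, on its axis. The hollow is 38 mm across and 45 mm deep, with a 22.4 mm guide bush 17.5 to 27 mm up; flush with the underside three lugs at equal angles (2.5 mm wide, 4 mm high) stick in to 11.2 mm from the axis and run in the threads. Play on the post: about 1.2 mm to each side; clamped hard in the fingers off the axis, the nut binds. Keep forces on it well below 40 N
- post_tip (a point): tip of the upright steel post in the middle of the clamp, 74.5 mm above the bench; z up; x, y are the base's. Post: 20 mm thick, its tip an 8 mm high cone, 6 mm across on top. nut_grip stands above this point 34 mm while the nut rests on the thread ends, 24.5 mm once dropped on to the plate, 21.5 mm when home. The post's own angle varies and is NOT in this pose: find it by feel
- thread_ends (a point): centre of the level where the post's three right-hand thread ridges (34 mm across, one per 120 deg) end in flat tops, 31 mm below the tip. The nut set down here slides backward (anticlockwise from above), at most about 105 deg, to the three gaps (26 deg each) and drops 9.5 mm, by its own weight if held loosely. Forward, 4 mm teeth block it (it may first land on top of them). About 1 time in 8 it drops as it is set down
- seat (a point): centre of the brass plate's top, on the post's axis, where the dropped nut lands. There, turning backward is blocked within 16 deg; turning forward (clockwise) takes the lugs under the ridges, which press nut and plate down 3 mm within 85 deg of the drop; they then run level, where the nut holds itself, for 20 deg more up to a hard stop (87 to 103 deg from the drop)
- plate (a joint): travel of the round brass pressure plate (64 mm across, 8 mm thick, top 34 mm above the bench, post through its middle) on its springs: 0 up, growing as it is pressed down (m); 0.003 with the nut home, at most 0.006. 5 N starts it, 1 N more per mm
- clamp: the clamp with its post and plate; grey base 110 x 90 x 20 mm, fixed to the bench; origin at the middle of its underside, below the post
- spare_nut: small brass wing nut, 26 mm hub, 25 mm tall; too small for the post; leave alone; origin at underside
- tin: black round tin, 64 mm across, 35 mm tall; leave alone; origin at underside
- pot: white ceramic cup, 90 mm across, 100 mm tall; leave alone; origin at underside
- mandrel: steel ring mandrel standing on its butt, 26 mm across at the foot, 200 mm tall; leave alone; origin at underside
- solder_block: brown wooden block 100 x 70 x 25 mm; leave alone; origin at underside
- driver: blue-handled screwdriver lying on the bench; leave alone
- chaser: small hammer with wooden handle lying on the bench; leave alone
Not all that is in view belongs to the job. Leave any red look-alike of the part that bears nut_grip alone.

How it is judged:
By the outcome, as a careful person would: the job done as asked, in the order asked, and still so for the second after the job is handed in, with the robot touching nothing.
It also fails if it takes over 64 s, if anything falls off the work surface, if the arm or the gripper's body presses on something with over 40 N, if the wrist force passes 120 N, or if a joint passes its speed limit or range.

## Working session

There is one attempt and no reset: what is moved stays moved. The work goes in short steps, Python scripts to look and compute and a tool call to move; the robot and the scene stay as the last step left them, time stands still between calls to the robot, and variables do not carry over. Pictures are saved under pics/ and viewed, at most 10 in all, crops included, and the job is handed in when it is done.

Besides the shell and the picture viewer there is one more tool, called after ">>>" as a command line: name --argument value ..., lists and objects as JSON in quotes. step_arm: Moves the arm, as the interface text tells. Its arguments: {"type":"object","properties":{"plan":{"type":"array","items":{"type":"array","items":{"type":"array","items":{"type":"number"}}}},"newtons":{"type":"number"}},"required":["plan"]}

```bash
mkdir -p pics; ls
python3 - <<'E'
from workcell import *
import cv2,numpy as np
print(state(),nose_length if not callable(nose_length) else nose_length())
a=grab_frame("scene");b=grab_frame("top")
cv2.imwrite("pics/scene.png",a);cv2.imwrite("pics/top.png",b)
for n in("scene","top","wrist"):print(n,camera_params(n))
E
```

```text
pics
{'time_s': 0.0, 'qpos': array([-6.60035124e+01,  1.83508398e+01,  8.97080128e+01,  4.59093378e-04,
        7.20434426e+01, -1.14849930e+00]), 'qvel': array([-0.0343716 ,  0.01549165,  0.02606888,  0.07876049, -0.02654259,
        0.04564404]), 'effort': array([ 3.43945776e-04, -4.12458909e+01, -2.31972939e+01,  7.25466921e-02,
        4.58172010e-02, -1.67123826e-04]), 'ee_pos': array([ 244.10778571, -520.0819368 ,  235.11739521]), 'ee_rot': array([-1.79897734e+02, -2.48676956e-03,  2.51448427e+01]), 'force': array([-0.30233024,  0.38682648, -0.18592585]), 'torque': array([ 0.01529538, -0.008265  ,  0.00161788]), 'gripper_force': 0.0, 'gripper_width': 91.1018136196865} 22.0
scene {'camera_matrix': array([[449.91646374,   0.        , 278.17956652],
       [  0.        , 449.91646374, 207.46691476],
       [  0.        ,   0.        ,   1.        ]]), 'R': array([[ 0.02435295,  0.99967655,  0.00732985],
       [ 0.64458152, -0.01009729, -0.7644689 ],
       [-0.76414763,  0.02334176, -0.64461893]]), 't': array([ -35.37713815, -270.71722394, 1759.98750022])}
top {'camera_matrix': a
[... 193 characters left out ...]
-0.00802498],
       [-0.99721077,  0.00517272, -0.07445747],
       [ 0.0744958 ,  0.007661  , -0.9971919 ]]), 't': array([  16.9412113 ,  548.40302587, 1396.07450218])}
wrist {'camera_matrix': array([[325.1922621 ,   0.        , 281.86279922],
       [  0.        , 325.1922621 , 210.63063906],
       [  0.        ,   0.        ,   1.        ]]), 'mount': array([[ 8.81307441e-04, -9.55096400e-01, -2.96293926e-01,
         8.41941350e+01],
       [ 9.99999610e-01,  8.27326409e-04,  3.07568313e-04,
        -4.15151088e-01],
       [-4.86255994e-05, -2.96294081e-01,  9.55096757e-01,
        -1.48543157e+02],
       [ 0.00000000e+00,  0.00000000e+00,  0.00000000e+00,
         1.00000000e+00]])}
```

View pics/scene.png

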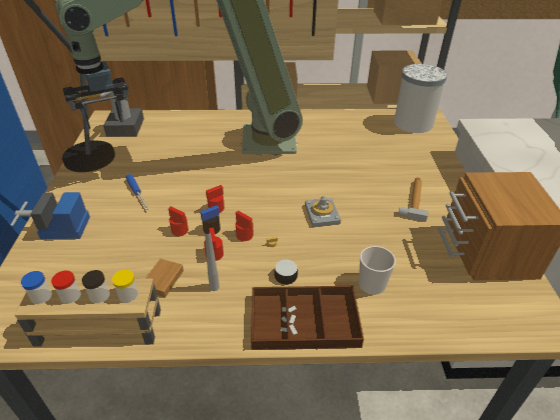

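View pics/top.png

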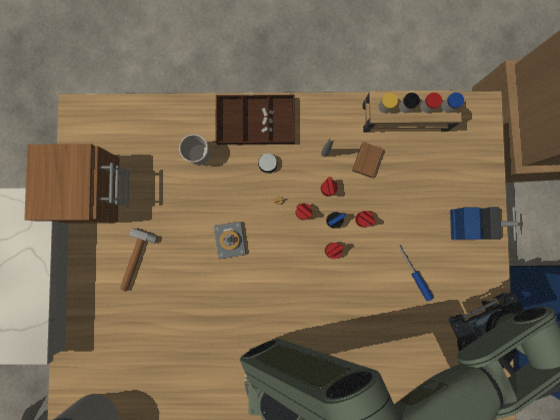

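The blue-barred nut is at about (336,220) in the top picture and (210,218) in the scene picture. Four nuts around it have red bars: top (329,187), (305,211), (366,218) and (335,250). Only the middle one has a blue bar on a black hub, so that is the one meant. The clamp is at top (231,239). I'll confirm both in an enlarged crop.

```bash
cat > h.py <<'E'
from workcell import *
import cv2,numpy as np
from scipy.spatial.transform import Rotation as Ro
def ray(n,px):
    c=camera_params(n);K=c["camera_matrix"]
    if n=="wrist": raise ValueError
    d=c["R"].T@np.linalg.solve(K,[px[0],px[1],1]);o=-c["R"].T@c["t"];return o,d
def atz(n,px,z):
    o,d=ray(n,px);return o+d*(z-o[2])/d[2]
def wray(px,s):
    c=camera_params("wrist");K=c["camera_matrix"];v=(np.array(px,float)-K[:2,2])/K[0,0]
    th=np.hypot(*v);d=np.r_[v/th*np.sin(th),np.cos(th)] if th>1e-9 else np.array([0,0,1.])
    R=Ro.from_euler("xyz",s["ee_rot"],degrees=True).as_matrix();M=c["mount"]
    return R@M[:3,3]+s["ee_pos"],R@M[:3,:3]@d
def watz(px,z,s):
    o,d=wray(px,s);return o+d*(z-o[2])/d[2]
def blue(im):
    h=cv2.cvtColor(im,cv2.COLOR_BGR2HSV);return cv2.inRange(h,(100,90,40),(125,255,255))
E
python3 - <<'E'
from h import *
t=cv2.imread("pics/top.png");s=cv2.imread("pics/scene.png")
f=lambda im,x,y,w,h:cv2.resize(im[y:y+h,x:x+w],(400,400*h//w),interpolation=cv2.INTER_CUBIC)
A=np.hstack([f(t,286,170,100,100),f(t,206,215,50,50)])
cv2.imwrite("pics/crop.png",A)
m=blue(t);n,l,st,c=cv2.connectedComponentsWithStats(m)
for i in range(1,n):
    if 300<c[i][0]<370 and 190<c[i][1]<250:
        ys,xs=np.where(l==i);print("top",st[i],c[i],atz("top",c[i],81))
m=blue(s);n,l,st,c=cv2.connectedComponentsWithStats(m)
for i in range(1,n):
    if 190<c[i][0]<230 and 190<c[i][1]<240: print("scene",st[i],c[i],atz("scene",c[i],65))
print(atz("top",(231,239),74),atz("scene",(323,200),74))
E
```

```text
top [328 213  17  13  98] [335.85714286 219.20408163] [ 514.7877913  -173.48992155   81.        ]
scene [201 206  18  15 182] [209.54945055 212.67582418] [ 517.95230737 -178.83655886   65.        ]
[454.91025887 153.60904099  74.        ] [475.40028009 158.06361275  74.        ]
```

View pics/crop.png

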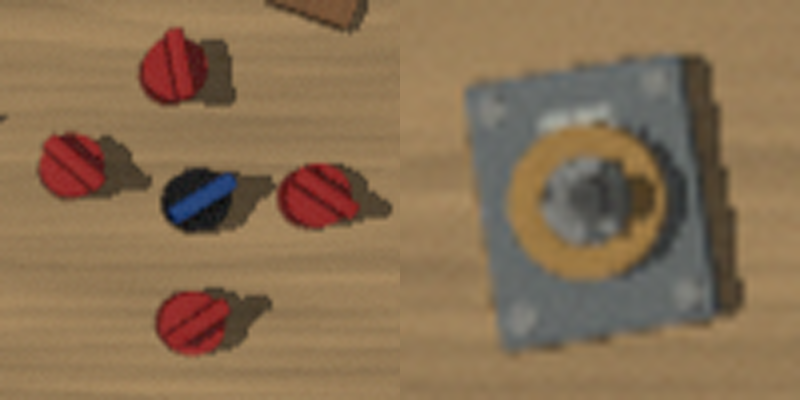

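The crop confirms it: the nut with the blue bar and black hub is at top (336,219), its bar at about 120° in world yaw, with red ones all around about 90 mm off. The right half shows the clamp, base turned a few degrees, post at about (231,239). Moving above the nut with the fingers across the bar, partly closed.

>>> step_arm --plan '[[[2,-1,0.2,-0.1,0.45],[5,-2.5,0.5,-0.25,0.45],[9,-4.5,0.9,-0.4,0.45],[13,-6.5,1.2,-0.57,0.45],[17,-8.6,1.6,-0.74,0.45],[21.5,-10.8,2,-0.91,0.45],[26,-13,2.4,-1.08,0.45],[30,-15.2,2.8,-1.25,0.45],[34,-17.2,3.2,-1.4,0.45],[37,-18.7,3.4,-1.54,0.45],[38.6,-19.5,3.6,-1.62,0.45],[39.2,-19.8,3.6,-1.655,0.45],[39.2,-19.8,3.6,-1.655,0.45],[39.2,-19.8,3.6,-1.655,0.45]]]'

```text
time_s: 1.85
ee_pos: [514.6, -175.4, 200.0]
ee_rot: [-180.0, 0.0, 119.9]
force: [-0.3, -0.4, -0.6]
gripper_width: 41.1
gripper_force: 0.0
```

Run:
```python
from h import *
s=state();print(s["ee_pos"],s["ee_rot"],s["qpos"],s["gripper_width"],s["time_s"])
im=grab_frame("wrist");cv2.imwrite("pics/w1.png",im)
m=blue(im);n,l,st,c=cv2.connectedComponentsWithStats(m)
for i in range(1,n):
    if st[i][4]>200: 
        ys,xs=np.where(l==i);print(st[i],c[i],cv2.minAreaRect(np.c_[xs,ys].astype(np.float32)),watz(c[i],81,s))
```

```text
[ 514.57951252 -175.36539586  199.99888977] [-1.79981051e+02  9.29450858e-03  1.19884014e+02] [-2.00190682e+01  1.69824247e+01  9.70180094e+01 -2.24187818e-02
  6.60046621e+01 -4.98939628e+01] 41.075553924062696 1.85
[ 272  176   18   67 1091] [280.7928506 208.6507791] ((280.4999694824219, 208.99996948242188), (65.99998474121094, 16.999996185302734), 90.0) [ 511.9216801  -172.80150604   81.        ]
[  0 363  22  57 724] [  7.18508287 395.88674033] ((10.5, 391.0), (56.0, 21.0), 90.0) [ 243.42828705 -757.76625816   81.        ]
```

View pics/w1.png

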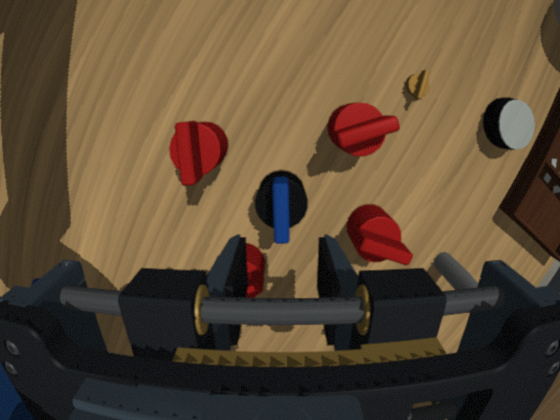

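The wrist view shows the blue bar at (281,176–243), parallel to the fingers' pads, with red nuts clear of the fingers. The far end face is mixed into the blob, so I take the centre from the bar's top edge.

Run:
```python
from h import *
s=state();R=Ro.from_euler("xyz",s["ee_rot"],degrees=True).as_matrix()
for px,z in(((281,243),81),((281,176),49),((281,176),81),((281,181),81)):
    print(px,z,R.T@(watz(px,z,s)-s["ee_pos"]))
g=cv2.cvtColor(cv2.imread("pics/w1.png"),cv2.COLOR_BGR2GRAY);print(cv2.imread("pics/w1.png")[170:246:3,281].tolist())
# clamp from top/scene: mandrel and base
print(atz("scene",(212,288),0))
```

```text
(281, 243) 81 [-28.45271675  -0.80907244 119.02206338]
(281, 176) 49 [ 25.83009253  -0.89741666 151.01072441]
(281, 176) 81 [ 32.12795071  -0.81499891 119.00938713]
(281, 181) 81 [ 27.84134719  -0.81386791 119.01028393]
[[38, 56, 70], [10, 5, 5], [41, 19, 6], [82, 39, 15], [85, 41, 19], [126, 61, 26], [121, 56, 20], [123, 58, 21], [123, 59, 22], [123, 59, 25], [122, 59, 23], [124, 60, 27], [123, 59, 23], [124, 61, 27], [122, 60, 23], [121, 60, 23], [121, 58, 21], [122, 61, 27], [124, 61, 26], [120, 58, 18], [120, 55, 22], [123, 59, 27], [122, 60, 25], [122, 59, 22], [107, 56, 29], [75, 114, 140]]
[ 7.46777232e+02 -1.57263527e+02 -1.13686838e-13]
```

>>> step_arm --plan '[[[-0.1,-0.08,3,0,0.45],[-0.15,-0.08,7,0,0.45],[-0.15,-0.08,10,0,0.42],[-0.15,-0.08,12,0,0.42],[-0.15,-0.08,12.7,0,0.42],[-0.15,-0.08,12.7,0,0.42],[-0.15,-0.08,12.7,0,0.1],[-0.15,-0.08,12.7,0,0],[-0.15,-0.08,12.7,0,0],[-0.15,-0.08,12.7,0,0],[-0.15,-0.08,12.7,0,0]]]' --newtons 10

```text
time_s: 3.28
ee_pos: [515.3, -176.6, 73.5]
ee_rot: [180.0, 0.0, 120.0]
force: [-1.2, 0.1, 5.2]
gripper_width: 14.0
gripper_force: 10.0
```

>>> step_arm --plan '[[[0,0,-1,0,0],[0,0,-3,0,0],[0,0,-6,0,0],[0,0,-9.5,0,0],[1,0.5,-12.5,0,0],[4,2,-14,0,0],[8,4,-14.7,0,0],[12,6,-14.7,0,0],[16,8,-14.7,0,0],[19.5,9.8,-14.7,0,0],[21.8,10.9,-14.7,0,0],[22.6,11.3,-14.7,0,0],[22.6,11.3,-14.7,0,0],[22.6,11.3,-14.7,0,0]]]'

```text
time_s: 5.03
ee_pos: [500.2, 74.9, 219.9]
ee_rot: [-180.0, 0.0, 119.9]
force: [-0.4, -0.1, -0.2]
gripper_width: 13.9
gripper_force: 10.0
```

Run:
```python
from h import *
s=state();print(s["ee_pos"],s["ee_rot"],s["force"],s["gripper_width"])
im=grab_frame("wrist");cv2.imwrite("pics/w2.png",im)
c=camera_params("wrist");M=c["mount"];K=c["camera_matrix"]
R=Ro.from_euler("xyz",s["ee_rot"],degrees=True).as_matrix()
p=M[:3,:3].T@(R.T@(np.array([455,154,74.5])-s["ee_pos"])-M[:3,3]);th=np.arctan2(np.hypot(p[0],p[1]),p[2])
u=K[:2,2]+K[0,0]*th*p[:2]/np.hypot(p[0],p[1]);print(u)
x,y=u.astype(int);cr=cv2.resize(im[y-60:y+60,x-60:x+60],(600,600),interpolation=cv2.INTER_CUBIC);print("crop origin",x-60,y-60)
cv2.imwrite("pics/w2c.png",cr)
```

```text
[500.16252138  74.8797591  219.92121807] [-1.79980144e+02  2.59385138e-02  1.19914749e+02] [-0.40325308 -0.12699129 -0.2034315 ] 13.942396571702906
[282.43580606 105.74747559]
crop origin 222 45
```

View pics/w2c.png

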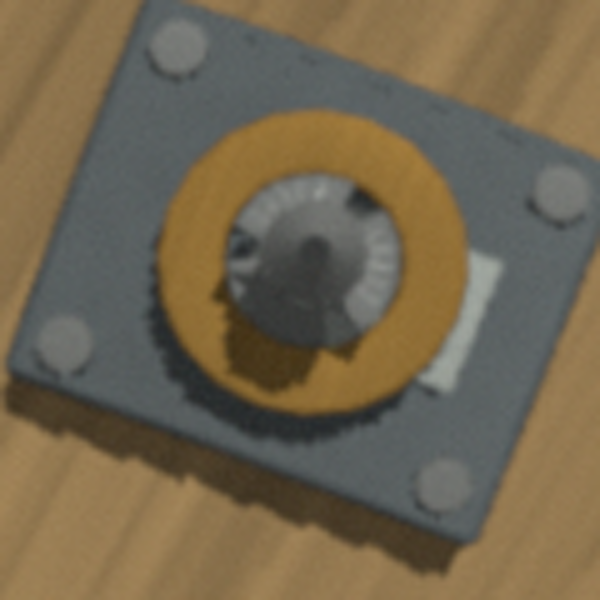

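The crop shows the clamp: post tip at crop (315,246), ridge disc centre (314,260), plate centre (313.5,262). Two of the gaps are visible, at (245,245) and (362,195).

Run:
```python
from h import *
s=state();R=Ro.from_euler("xyz",s["ee_rot"],degrees=True).as_matrix()
f=lambda p:(222+(p[0]+.5)/5-.5,45+(p[1]+.5)/5-.5)
for p,z in(((315,246),74.5),((314,260),43.5),((313.5,262),34)):
    X=watz(f(p),z,s);print(z,X,R.T@(X-s["ee_pos"]))
C=watz(f((314,260)),43.5,s)
for p in((245,245),(362,195)):
    d=watz(f(p),43.5,s)-C;print(np.hypot(*d[:2]),np.degrees(np.arctan2(d[1],d[0])))
```

```text
74.5 [451.33666869 164.33832604  74.5       ] [101.98984155   2.26985547 145.3927369 ]
43.5 [451.88371149 163.49523224  43.5       ] [100.99799289   2.33046299 176.39310184]
34 [451.82841664 163.53016583  34.        ] [101.05943054   2.30196603 185.89308558]
13.862569590110857 -162.76253041539283
16.124431255572386 84.34259173446654
```

Top and wrist differ by a few mm, so I check the plate with its brass colour in all the pictures.

Run:
```python
from h import *
import glob
f=lambda im,x,y,w,h,k:cv2.resize(im[y:y+h,x:x+w],(w*k,h*k),interpolation=cv2.INTER_CUBIC)
t=cv2.imread("pics/top.png");s=cv2.imread("pics/scene.png")
A=np.hstack([f(t,207,217,48,48,8),f(s,300,190,48,48,8)])
cv2.imwrite("pics/cc.png",A)
# grey base in top image: 4 corner rect by low saturation
for n,im,(x,y,w,h) in(("top",t,(207,217,48,48)),):
    hs=cv2.cvtColor(im[y:y+h,x:x+w],cv2.COLOR_BGR2HSV);m=((hs[...,1]<75)&(hs[...,2]>60)).astype(np.uint8)
    k,l,st,c=cv2.connectedComponentsWithStats(m);i=1+np.argmax(st[1:,4]);ys,xs=np.where(l==i)
    r=cv2.minAreaRect(np.c_[xs+x,ys+y].astype(np.float32));print(r,atz(n,r[0],20))
print(atz("top",(229.5,239.7),34),atz("scene",(322.5,211),34))
```

```text
((229.6098175048828, 239.71383666992188), (33.984779357910156, 28.20661163330078), 81.25383758544922) [453.09391763 164.08681478  20.        ]
[453.03943162 162.84840699  34.        ] [479.55852945 158.98166792  34.        ]
```

View pics/cc.png

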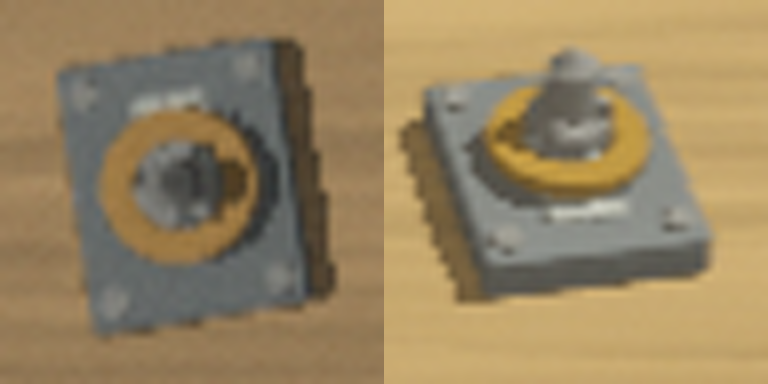

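Top's base centre (453,164) and the wrist's (452,164) agree; the earlier number came from a rough pixel. I'll use (452,163.7), move over the post with a 0.5 rad forward pre-turn for joint range, and lower on to the cone watching the force.

>>> step_arm --plan '[[[1,0,0,0.05,0],[3,0.1,0,0.15,0],[5.5,0.15,0,0.28,0],[8,0.2,0,0.4,0],[9.5,0.25,0,0.47,0],[10.1,0.25,0,0.5,0],[10.1,0.25,1.5,0.5,0],[10.1,0.25,3.5,0.5,0],[10.1,0.25,5.5,0.5,0],[10.1,0.25,6.8,0.5,0],[10.1,0.25,7.5,0.5,0],[10.1,0.25,7.8,0.5,0],[10.1,0.25,7.8,0.5,0],[10.1,0.25,7.8,0.5,0]]]'

```text
time_s: 6.82
ee_pos: [452.2, 164.7, 142.4]
ee_rot: [179.9, -0.0, 91.3]
force: [-1.1, -0.2, -1.3]
gripper_width: 13.7
gripper_force: 10.0
```

>>> step_arm --plan '[[[0,0,0.2,0,0],[0,0,0.4,0,0],[0,0,0.4,0,0]]]'

```text
time_s: 7.2
ee_pos: [451.7, 164.5, 137.8]
ee_rot: [-180.0, 0.0, 91.3]
force: [0.6, 0.3, -1.0]
gripper_width: 14.1
gripper_force: 10.0
```

No contact so far with the mouth past the cone. Going further down slowly.

>>> step_arm --plan '[[[0,0,0.2,0,0],[0,0,0.4,0,0],[0,0,0.6,0,0],[0,0,0.75,0,0],[0,0,0.75,0,0]]]'

```text
time_s: 7.82
ee_pos: [451.7, 164.5, 130.3]
ee_rot: [-180.0, 0.0, 91.3]
force: [0.8, -0.3, -1.5]
gripper_width: 13.7
gripper_force: 10.0
```

>>> step_arm --plan '[[[0,0,0.2,0,0],[0,0,0.4,0,0],[0,0,0.6,0,0],[0,0,0.7,0,0],[0,0,0.7,0,0]]]'

```text
time_s: 8.45
ee_pos: [451.8, 164.5, 123.3]
ee_rot: [-180.0, 0.0, 91.3]
force: [1.0, -0.7, -0.9]
gripper_width: 13.8
gripper_force: 10.0
```

On the post with no side force. Lowering to just above the thread ends, then loosening the fingers to 17 mm so the nut settles freely.

>>> step_arm --plan '[[[0,0,0.2,0,0],[0,0,0.35,0,0],[0,0,0.45,0,0],[0,0,0.45,0,0],[0,0,0.45,0,0.19],[0,0,0.45,0,0.19],[0,0,0.6,0,0.19],[0,0,0.6,0,0.19]]]'

```text
time_s: 9.45
ee_pos: [451.8, 164.5, 117.3]
ee_rot: [-180.0, 0.0, 91.3]
force: [0.1, -0.0, 0.6]
gripper_width: 17.4
gripper_force: 0.0
```

```bash
cat > bar.py <<'E'
from h import *
import sys
s=state();im=grab_frame("wrist");R=Ro.from_euler("xyz",s["ee_rot"],degrees=True).as_matrix()
m=blue(im);m[:150]=0;m[320:]=0;m[:,:230]=0;m[:,330:]=0
n,l,st,c=cv2.connectedComponentsWithStats(m);i=1+np.argmax(st[1:,4])
ys,xs=np.where(l==i);print(s["time_s"],s["ee_pos"].round(1),s["force"].round(1),s["torque"].round(3),round(s["gripper_width"],1),"blob",st[i],c[i].round(1),cv2.minAreaRect(np.c_[xs,ys].astype(np.float32)))
if len(sys.argv)>1: cv2.imwrite("pics/"+sys.argv[1],im)
E
python3 bar.py b0.png
```

```text
9.45 [451.8 164.5 117.3] [ 0.1 -0.   0.6] [-0.03  -0.06   0.014] 17.4 blob [ 268  218   29   80 2210] [281.9 257.9] ((282.0, 257.5), (79.0, 28.0), 90.0)
```

View pics/b0.png

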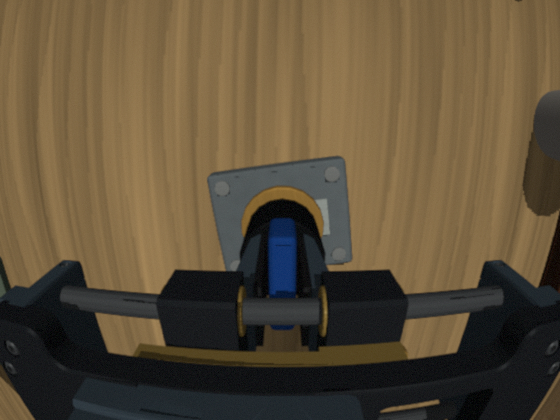

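The nut is on the post: bar between the fingers at (282,218–298), brass plate ring visible below. I'll compare its projected height with the blob.

```bash
cat > exp.py <<'E'
from h import *
s=state();c=camera_params("wrist");M=c["mount"];K=c["camera_matrix"]
R=Ro.from_euler("xyz",s["ee_rot"],degrees=True).as_matrix()
def pj(X):
    p=M[:3,:3].T@(R.T@(X-s["ee_pos"])-M[:3,3]);r=np.hypot(p[0],p[1]);return K[:2,2]+K[0,0]*np.arctan2(r,p[2])*p[:2]/r
im=grab_frame("wrist");g=im[195:262:1,282].astype(int)
for nm,z in(("tooth",112.5),("rest",108.5),("drop",99),("home",96)):
    o=np.array([451.8,164.2,z]);print(nm,"top edge row",(pj(o+R@[28,0,-16])[1]).round(1),"bottom edge row",(pj(o+R@[28,0,16])[1]).round(1),"width",(pj(o+R@[20,7,-16])-pj(o+R@[20,-7,-16]))[0].round(1))
print([(195+i,int(v[0])) for i,v in enumerate(g) if i%2==0])
E
python3 exp.py
```

```text
tooth top edge row 240.6 bottom edge row 218.3 width 30.0
rest top edge row 237.3 bottom edge row 216.0 width 29.3
drop top edge row 230.1 bottom edge row 211.0 width 27.7
home top edge row 228.0 bottom edge row 209.5 width 27.3
[(195, 51), (197, 47), (199, 16), (201, 11), (203, 11), (205, 10), (207, 7), (209, 14), (211, 6), (213, 10), (215, 7), (217, 26), (219, 73), (221, 77), (223, 77), (225, 78), (227, 78), (229, 78), (231, 80), (233, 81), (235, 82), (237, 101), (239, 114), (241, 112), (243, 111), (245, 83), (247, 111), (249, 110), (251, 109), (253, 110), (255, 110), (257, 110), (259, 109), (261, 113)]
```

The top edge at row 237 matches "rest on the thread ends" (not on the teeth, not dropped). Now I turn backward in small loose steps with a check after each.

>>> step_arm --plan '[[[0,0,0,-0.07,0.19],[0,0,0,-0.14,0.19],[0,0,0,-0.21,0.19],[0,0,0,-0.27,0.19],[0,0,0,-0.27,0.19]]]'

```text
time_s: 10.18
ee_pos: [451.8, 164.5, 117.4]
ee_rot: [180.0, 0.0, 106.7]
force: [-0.1, 0.6, 0.2]
gripper_width: 17.4
gripper_force: 0.0
```

```bash
cat > chk.py <<'E'
from h import *
s=state();im=grab_frame("wrist");h=cv2.cvtColor(im,cv2.COLOR_BGR2HSV)
b=im[...,0].astype(int);out=[]
for x in(277,282,287):
    col=b[205:262,x];e0=205+np.argmax(col>50);e1=205+np.argmax(col>94);out.append((int(e0),int(e1)))
print(round(s["time_s"],2),s["ee_pos"].round(1),"yaw",s["ee_rot"][2].round(1),"F",s["force"].round(1),"T",s["torque"].round(2),"w",round(s["gripper_width"],1),"rows(bottom,top edge)",out,"q6",s["qpos"][5].round(1))
E
python3 chk.py
```

```text
10.18 [451.8 164.5 117.4] yaw 106.7 F [-0.1  0.6  0.2] T [ 0.01 -0.09  0.02] w 17.4 rows(bottom,top edge) [(219, 237), (218, 237), (219, 237)] q6 1.9
```

>>> step_arm --plan '[[[0,0,0,-0.07,0.19],[0,0,0,-0.14,0.19],[0,0,0,-0.2,0.19],[0,0,0,-0.2,0.19]]]'

```text
time_s: 10.72
ee_pos: [451.8, 164.5, 117.4]
ee_rot: [180.0, 0.0, 118.2]
force: [-0.2, 0.0, -1.0]
gripper_width: 17.2
gripper_force: 0.0
```

```bash
python3 chk.py
```

```text
10.72 [451.8 164.5 117.4] yaw 118.2 F [-0.2  0.  -1. ] T [ 0.06 -0.15  0.01] w 17.2 rows(bottom,top edge) [(219, 238), (218, 237), (219, 237)] q6 -9.5
```

>>> step_arm --plan '[[[0,0,0,-0.07,0.19],[0,0,0,-0.14,0.19],[0,0,0,-0.2,0.19],[0,0,0,-0.2,0.19]]]'

```text
time_s: 11.28
ee_pos: [451.9, 164.5, 117.4]
ee_rot: [180.0, 0.0, 129.6]
force: [-0.2, -0.7, -0.7]
gripper_width: 17.5
gripper_force: 0.0
```

```bash
python3 chk.py
```

```text
11.28 [451.9 164.5 117.4] yaw 129.6 F [-0.2 -0.7 -0.7] T [ 0.03 -0.12 -0.02] w 17.5 rows(bottom,top edge) [(219, 238), (218, 237), (219, 238)] q6 -21.0
```

>>> step_arm --plan '[[[0,0,0,-0.05,0.19],[0,0,0,-0.1,0.19],[0,0,0,-0.1,0.19]]]'

```text
time_s: 11.7
ee_pos: [451.8, 164.5, 117.4]
ee_rot: [-180.0, 0.0, 135.3]
force: [-0.1, 0.8, -0.8]
gripper_width: 17.1
gripper_force: 0.0
```

```bash
python3 chk.py
```

```text
11.7 [451.8 164.5 117.4] yaw 135.3 F [-0.1  0.8 -0.8] T [ 0.02 -0.16 -0.02] w 17.1 rows(bottom,top edge) [(219, 238), (218, 237), (219, 237)] q6 -26.7
```

>>> step_arm --plan '[[[0,0,0,-0.07,0.19],[0,0,0,-0.14,0.19],[0,0,0,-0.2,0.19],[0,0,0,-0.2,0.19]]]'

```text
time_s: 12.25
ee_pos: [451.9, 164.5, 117.4]
ee_rot: [180.0, 0.0, 146.8]
force: [0.4, -0.0, -0.1]
gripper_width: 17.4
gripper_force: 0.0
```

```bash
python3 chk.py
```

```text
12.25 [451.9 164.5 117.4] yaw 146.8 F [ 0.4 -0.  -0.1] T [ 0.12 -0.15  0.06] w 17.4 rows(bottom,top edge) [(220, 238), (218, 237), (219, 238)] q6 -38.2
```

>>> step_arm --plan '[[[0,0,0,-0.07,0.19],[0,0,0,-0.14,0.19],[0,0,0,-0.2,0.19],[0,0,0,-0.2,0.19]]]'

```text
time_s: 12.8
ee_pos: [451.8, 164.5, 117.4]
ee_rot: [-180.0, 0.0, 158.2]
force: [-1.1, 0.4, -0.4]
gripper_width: 17.0
gripper_force: 0.0
```

```bash
python3 chk.py
```

```text
12.8 [451.8 164.5 117.4] yaw 158.2 F [-1.1  0.4 -0.4] T [ 0.12 -0.1   0.05] w 17.0 rows(bottom,top edge) [(220, 240), (219, 238), (219, 239)] q6 -49.6
```

>>> step_arm --plan '[[[0,0,0,-0.07,0.19],[0,0,0,-0.14,0.19],[0,0,0,-0.2,0.19],[0,0,0,-0.2,0.19]]]'

```text
time_s: 13.35
ee_pos: [451.8, 164.5, 117.4]
ee_rot: [-180.0, 0.0, 169.7]
force: [0.0, -0.1, -0.1]
gripper_width: 17.4
gripper_force: 0.0
```

```bash
python3 chk.py
```

```text
13.35 [451.8 164.5 117.4] yaw 169.7 F [ 0.  -0.1 -0.1] T [ 0.09 -0.15 -0.06] w 17.4 rows(bottom,top edge) [(212, 231), (212, 229), (212, 229)] q6 -61.1
```

The edge went from row 238 to 230, so the nut has dropped 9.5 mm on to the plate at a yaw of about 160–170°. Lowering the open fingers with it, then turning forward in steps.

>>> step_arm --plan '[[[0,0,0.5,0,0.19],[0,0,1,0,0.19],[0,0,1,0.1,0.19],[0,0,1,0.2,0.19],[0,0,1,0.3,0.19],[0,0,1,0.3,0.19]]]'

```text
time_s: 14.15
ee_pos: [451.7, 164.5, 107.0]
ee_rot: [-180.0, -0.0, 152.7]
force: [0.1, 0.1, -0.6]
gripper_width: 17.3
gripper_force: 0.0
```

```bash
python3 chk.py
```

```text
14.15 [451.7 164.5 107. ] yaw 152.7 F [ 0.1  0.1 -0.6] T [ 0.03 -0.14  0.04] w 17.3 rows(bottom,top edge) [(218, 237), (217, 236), (218, 236)] q6 -44.0
```

>>> step_arm --plan '[[[0,0,0,0.07,0.19],[0,0,0,0.14,0.19],[0,0,0,0.21,0.19],[0,0,0,0.28,0.19],[0,0,0,0.35,0.19],[0,0,0,0.35,0.19]]]'

```text
time_s: 14.95
ee_pos: [451.6, 164.3, 107.3]
ee_rot: [-180.0, 0.0, 132.7]
force: [0.4, -0.5, -0.8]
gripper_width: 17.4
gripper_force: 0.3
```

```bash
python3 chk.py
```

```text
14.95 [451.6 164.3 107.3] yaw 132.7 F [ 0.4 -0.5 -0.8] T [-0.09 -0.04  0.03] w 17.4 rows(bottom,top edge) [(218, 236), (217, 236), (218, 236)] q6 -24.0
```

>>> step_arm --plan '[[[0,0,0,0.07,0.19],[0,0,0,0.14,0.19],[0,0,0,0.21,0.19],[0,0,0,0.28,0.19],[0,0,0,0.35,0.19],[0,0,0,0.35,0.19]]]'

```text
time_s: 15.75
ee_pos: [451.5, 164.2, 106.9]
ee_rot: [-179.9, 0.0, 112.6]
force: [-0.1, -1.4, -2.2]
gripper_width: 17.3
gripper_force: 1.7
```

```bash
python3 chk.py
```

```text
15.75 [451.5 164.2 106.9] yaw 112.6 F [-0.1 -1.4 -2.2] T [-0.13 -0.13  0.09] w 17.3 rows(bottom,top edge) [(218, 236), (217, 237), (218, 236)] q6 -4.0
```

>>> step_arm --plan '[[[0,0,0,0.07,0.19],[0,0,0,0.14,0.19],[0,0,0,0.21,0.19],[0,0,0,0.21,0.19]]]'

```text
time_s: 16.3
ee_pos: [451.6, 164.4, 107.2]
ee_rot: [-180.0, 0.0, 100.6]
force: [-0.2, -0.4, -1.3]
gripper_width: 17.8
gripper_force: 2.2
```

```bash
python3 chk.py
```

```text
16.3 [451.6 164.4 107.2] yaw 100.6 F [-0.2 -0.4 -1.3] T [-0.14 -0.09  0.07] w 17.8 rows(bottom,top edge) [(218, 236), (217, 236), (218, 236)] q6 8.0
```

>>> step_arm --plan '[[[0,0,0,0.05,0.19],[0,0,0,0.1,0.19],[0,0,0,0.15,0.19],[0,0,0,0.15,0.19]]]'

```text
time_s: 16.85
ee_pos: [451.6, 164.7, 107.5]
ee_rot: [-180.0, -0.0, 92.0]
force: [-1.0, -0.5, -2.7]
gripper_width: 17.1
gripper_force: 1.9
```

```bash
python3 chk.py; python3 exp.py|head -4
```

```text
16.85 [451.6 164.7 107.5] yaw 92.0 F [-1.  -0.5 -2.7] T [-0.07 -0.12  0.02] w 17.1 rows(bottom,top edge) [(218, 237), (217, 235), (218, 236)] q6 16.6
tooth top edge row 249.6 bottom edge row 224.5 width 31.9
rest top edge row 245.9 bottom edge row 222.0 width 31.1
drop top edge row 237.8 bottom edge row 216.4 width 29.3
home top edge row 235.5 bottom edge row 214.8 width 28.8
```

>>> step_arm --plan '[[[0,0,0,0.05,0.19],[0,0,0,0.1,0.19],[0,0,0,0.15,0.19],[0,0,0,0.15,0.19]]]'

```text
time_s: 17.45
ee_pos: [451.9, 164.6, 107.6]
ee_rot: [180.0, -0.0, 83.4]
force: [-0.7, 0.5, -2.7]
gripper_width: 17.4
gripper_force: 1.9
```

```bash
python3 chk.py
```

```text
17.45 [451.9 164.6 107.6] yaw 83.4 F [-0.7  0.5 -2.7] T [ 0.01 -0.06  0.08] w 17.4 rows(bottom,top edge) [(218, 236), (217, 235), (218, 236)] q6 25.3
```

>>> step_arm --plan '[[[0,0,0,0.04,0.19],[0,0,0,0.08,0.19],[0,0,0,0.08,0.19]]]'

```text
time_s: 17.88
ee_pos: [452.0, 164.6, 107.6]
ee_rot: [180.0, -0.0, 78.8]
force: [-0.2, -0.6, -3.5]
gripper_width: 17.5
gripper_force: 2.2
```

```bash
python3 chk.py
```

```text
17.88 [452.  164.6 107.6] yaw 78.8 F [-0.2 -0.6 -3.5] T [-0.02 -0.02  0.06] w 17.5 rows(bottom,top edge) [(217, 236), (217, 235), (218, 236)] q6 29.9
```

>>> step_arm --plan '[[[0,0,0,0.04,0.19],[0,0,0,0.08,0.19],[0,0,0,0.08,0.19]]]'

```text
time_s: 18.3
ee_pos: [452.0, 164.6, 107.6]
ee_rot: [180.0, -0.0, 74.2]
force: [0.0, 0.5, -1.5]
gripper_width: 17.6
gripper_force: 2.1
```

>>> step_arm --plan '[[[0,0,0,0.04,0.19],[0,0,0,0.08,0.19],[0,0,0,0.08,0.19]]]'

```text
time_s: 18.68
ee_pos: [452.1, 164.6, 107.6]
ee_rot: [180.0, -0.0, 69.6]
force: [-0.2, 0.1, -1.8]
gripper_width: 17.5
gripper_force: 2.2
```

```bash
python3 chk.py v.png
```

```text
18.68 [452.1 164.6 107.6] yaw 69.6 F [-0.2  0.1 -1.8] T [-0.02 -0.08  0.11] w 17.5 rows(bottom,top edge) [(217, 236), (217, 235), (218, 236)] q6 39.0
```

>>> step_arm --plan '[[[0,0,0,0.03,0.19],[0,0,0,0.06,0.19],[0,0,0,0.06,0.19]]]'

```text
time_s: 19.1
ee_pos: [452.0, 164.6, 107.6]
ee_rot: [180.0, -0.0, 66.1]
force: [0.4, 0.1, -0.7]
gripper_width: 17.0
gripper_force: 2.4
```

>>> step_arm --plan '[[[0,0,0,0.03,0.19],[0,0,0,0.06,0.19],[0,0,0,0.06,0.19]]]'

```text
time_s: 19.48
ee_pos: [452.1, 164.5, 107.6]
ee_rot: [180.0, -0.0, 62.7]
force: [1.2, -1.8, -0.2]
gripper_width: 17.2
gripper_force: 7.3
```

```bash
python3 chk.py v.png
```

```text
19.48 [452.1 164.5 107.6] yaw 62.7 F [ 1.2 -1.8 -0.2] T [-0.26 -0.29  0.31] w 17.2 rows(bottom,top edge) [(218, 236), (217, 235), (219, 238)] q6 46.0
```

The pad force jumped from 2.4 to 7.3 N and the torque rose: that is the hard stop. Backing off within the slack, opening and lifting away.

>>> step_arm --plan '[[[0,0,0,-0.05,0.19],[0,0,0,-0.08,0.19],[0,0,0,-0.08,0.4],[0,0,0,-0.08,0.4],[0,0,0,-0.08,0.4],[0,0,-1,-0.08,0.4],[0,0,-3,-0.08,0.4],[0,0,-6,-0.08,0.4],[0,0,-9,-0.08,0.4],[-4,0,-11,-0.08,0.4],[-7,0,-11,-0.08,0.4],[-9,0,-11,-0.08,0.4],[-9,0,-11,-0.08,0.4],[-9,0,-11,-0.08,0.4]]]'

```text
time_s: 21.28
ee_pos: [411.0, 85.1, 217.5]
ee_rot: [180.0, -0.0, 67.2]
force: [0.7, -0.5, -0.2]
gripper_width: 36.6
gripper_force: 0.0
```

Run:
```python
from h import *
s=state();print(s["time_s"],s["ee_pos"],s["ee_rot"],s["force"])
im=grab_frame("wrist");c=camera_params("wrist");M=c["mount"];K=c["camera_matrix"]
R=Ro.from_euler("xyz",s["ee_rot"],degrees=True).as_matrix()
def pj(X):
    p=M[:3,:3].T@(R.T@(X-s["ee_pos"])-M[:3,3]);r=np.hypot(p[0],p[1]);return K[:2,2]+K[0,0]*np.arctan2(r,p[2])*p[:2]/r
u=pj(np.array([452,164,80]));x,y=u.astype(int);x0,y0=x-60,max(0,y-60)
n,l,st,ce=cv2.connectedComponentsWithStats(blue(im))
for i in range(1,n):
    if st[i][4]>150: ys,xs=np.where(l==i);r=cv2.minAreaRect(np.c_[xs,ys].astype(np.float32));print(r)
for z in(99,96):
    print(z,[ (pj(np.array([452,164.2,z+16.])+Ro.from_euler("z",a,degrees=True).apply([k,0,0]))).round(1).tolist() for a in(67,) for k in(-28,28)])
sc=grab_frame("scene");A=np.hstack([cv2.resize(im[y0:y0+120,x0:x0+120],(400,400),interpolation=cv2.INTER_CUBIC),cv2.resize(sc[180:230,298:348],(400,400),interpolation=cv2.INTER_CUBIC)])
cv2.imwrite("pics/end.png",A)
```

```text
21.275 [411.03517998  85.05012848 217.46412046] [ 1.79986655e+02 -3.59706330e-02  6.72453820e+01] [ 0.71339901 -0.50505895 -0.1935119 ]
((291.0536193847656, 108.07231140136719), (70.46198272705078, 18.876420974731445), 87.1375961303711)
99 [[291.5, 143.5], [292.1, 71.3]]
96 [[291.4, 143.1], [291.9, 71.8]]
```

View pics/end.png

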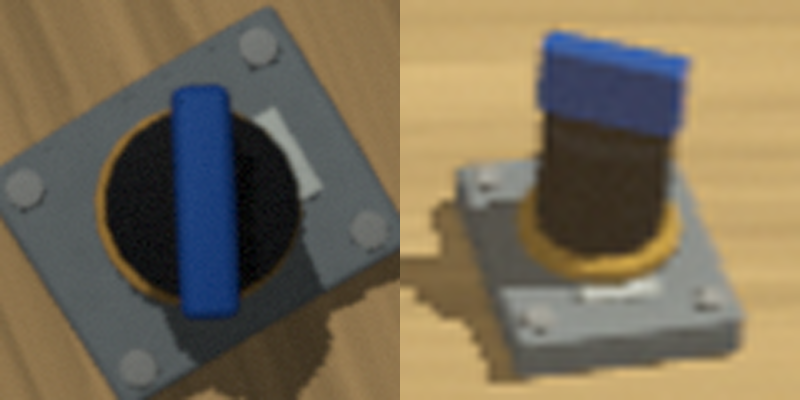

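The picture shows the nut upright and centred on the post, its hub on the plate. One quick check of the plate's press-down from the scene camera: its front rim edge then against now, expecting about 0.8 px.

Run:
```python
from h import *
a=cv2.imread("pics/scene.png").astype(float);b=np.mean([grab_frame("scene") for _ in range(4)],0)
sat=lambda i:(i[...,2]-i[...,0])
def edge(i,x):
    p=sat(i)[208:220,x];k=np.argmin(np.diff(p));lo=p[k+1:k+4].min();hi=p[max(0,k-2):k+1].max();m=(lo+hi)/2
    j=next(j for j in range(max(0,k-2),11) if p[j]>=m>p[j+1]);return 208+j+(p[j]-m)/(p[j]-p[j+1])
ea=np.array([edge(a,x) for x in range(316,331)]);eb=np.array([edge(b,x) for x in range(316,331)])
print((eb-ea).round(2),np.median(eb-ea))
c=camera_params("scene");f=lambda z:(lambda p:p[1]/p[2])(c["camera_matrix"]@(c["R"]@np.array([484,164,z])+c["t"]))
print("expected",f(23)-f(26)); print(cv2.phaseCorrelate(a[120:150,330:420,1].copy(),b[120:150,330:420,1].copy()))
```

```text
[1.42 1.62 1.39 1.3  1.28 0.99 0.94 0.86 0.71 0.91 0.93 0.77 0.56 0.74
 0.4 ] 0.925873362445401
expected 0.7391392564368857
((-0.036570404774913357, 0.03262270234653464), 0.9851161136922291)
```

The plate rim moved down about 0.9 px, against 0.74 px expected for 3 mm. The plate is pressed and staying down with the gripper off, and the nut stands at its stop.

```bash
python3 -c "
from workcell import *
print(job_done())"
```

```text
the job is handed in; nothing more can be done
None
```

The blue nut dropped off the thread ends when turned backward, then ran forward to its hard stop; the plate looks fully down and stayed down after I let go (rim moved about 0.9 px, 0.74 expected for 3 mm), and the job is handed in at about 21.5 s.

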